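Load a culture cassette on the shaker and clamp the row

ROBOT

A 6-joint arm with a two-finger parallel gripper is mounted at the origin on the work surface. World frame = base frame: x ahead of the robot, y to its left, z up, the work surface at z = 0. Lengths are in m, angles in rad, forces in N, time in s.
With the tool pointing down it reaches from about 0.25 to 0.775 m from the base axis. Payload 4 kg.
Tool frame: the origin (TCP) lies midway between the tips of the shut fingers; the grasp point (between the pads) lies 19 mm behind it (robot.tcp_to_grasp is the distance from the TCP to the grasp point, in m); z points along the fingers, y is the line along which they close (so a half turn about z gives the same grasp; the last joint's range is limited). The gripper opens to 94 mm and grips with 3 to 60 N. Pads are 16 mm wide; open, the fingers measure 119 mm over their backs; the gripper's body (75 mm by 177 mm) begins 78 mm behind the grasp point.
Start: joints at [-1.415, 0.087, 1.371, -0, 1.684, -0.103], TCP at [0.141, -0.532, 0.206] pointing down, gripper open.
Joint ranges: [-3.1, 3.1], [-0.76, 2.03], [0.27, 2.55], [-1.08, 4.22], [0.17, 2.65], [-2.57, 2.57]. Speed limits (rad/s): [2.79, 2.79, 3.14, 3.14, 3.14, 3.14].

INTERFACE

Orientations are given as [roll, pitch, yaw] about the fixed x, y, z axes, in that order (R = Rz(yaw) Ry(pitch) Rx(roll)).
In Python, from bench import robot, viewer gives the robot as it stands. The module is installed in compiled form; this text tells all that it offers.
- The arm moves only by the shell command python3 -m handwheel 'ROWS' [OPENING]. ROWS is JSON, a list of rows, each a list of 6 numbers: the shift along the tool's x, y, z in units of 0.2 m (1.0 is 0.2 m), then the turn, a rotation vector about the tool's x, y, z in units of 30 degrees (1.0 is 30 degrees). In form: [[x, y, z, wx, wy, wz], ...]. A call has 1 to 10 rows; each row is the pose to reach, as a shift and turn from the pose commanded when the call began, along the tool's axes at that moment; what a row does not reach only later rows make up. A row lasts 1/12 s, in which the tool goes at most 41.7 mm and 7.16 degrees, less where a joint would pass 70% of its speed; a pose out of reach is approached as far as the arm can. A call with a number of a shift or a turn outside -1 to 1 is refused whole. A call with a gripper value outside its range is refused whole. OPENING is the gripper's target within -1 to 1 (shut at 1, half-way at 0, fully open at -1), set as the call begins (- or left out, the last holds). The fingers move at their own pace and stop on an object; the grip force is fixed at half the most. Time passes only in rows, so rows that repeat a pose let the fingers close. It gives the time, the measured TCP pose, the force, the opening and the grip force at its end, in the units of the state.
- robot.get_obs(): the state, without advancing time (a new reading comes with each control period).
- viewer.snapshot(name): name is "scene" or "top" or "wrist"; returns the picture (400x640x3 uint8, red, green, blue); there is no depth.
- viewer.calibration(name): a dict with "fx", "fy", "cx", "cy" (pixels), "R" (3x3) and "t" (3): a world point X has camera coordinates R X + t. Camera axes: x right, y down, z forward; pixel columns grow to the right and rows downward; lengths in m; the calibration is good to about 2 mm. A picture is of the moment at which its call begins: read the wrist's pose just before it. calibration takes no time and is no camera call; for the wrist camera it gives the pose at the moment of the call.
- robot.close_job(): hands the job in; it is judged then, once.
The state is a dict: "time": time; "joint_positions": joint angles; "qvel": joint speeds; "joint_torque": joint torques, N m; "tool_pos": TCP position; "ee_rot": TCP orientation; "wrist_force": force on the tool from outside, world axes, zero at the start; "wrist_torque": the same for the moment, N m; "width": finger opening in m; "finger_force": force on a finger pad.
Only numpy, scipy, OpenCV 4.12 (cv2) and the standard library are available. Lean on these libraries where they do the work, as an engineer would, in place of code of your own. Each camera call takes 0.05 s, during which the arm holds its last target. There are 200 camera calls.

TASK

First draw the shaker's sliding stop fully back; then lift the tall cassette out of the drip rack by its broad faces, stand it upright on the black mat and let go, and take it again by its narrow edges so that you can stand it in the row on the shaker, between the two cassettes already there and the stop, and let go. Push the stop up snug so that all three cassettes stand upright with no gaps left between the end wall and the stop, and last slide the lock switch in the shaker's front ledge fully home. Do not drop or tip a cassette, and leave everything else where it is.

Things in the scene. Friction and masses are not known exactly. Their poses are not given: they have to be found in the camera images.
- cassette: flat white rigid culture cassette, an upright block: 26 mm thick (own x), 60 mm wide (own y), 105 mm tall (own z up); origin at the centre of its underside; the two ends and the two faces are alike. This is the one standing in the rack, to be loaded; about 150 g
- outer_cassette: flat white rigid culture cassette, an upright block: 26 mm thick (own x), 60 mm wide (own y), 105 mm tall (own z up); origin at the centre of its underside; the two ends and the two faces are alike. Already on the shaker, second from the end wall, faces square to the shaker's y; the new cassette goes next to it, on the stop's side
- inner_cassette: flat white rigid culture cassette, an upright block: 26 mm thick (own x), 60 mm wide (own y), 105 mm tall (own z up); origin at the centre of its underside; the two ends and the two faces are alike. Already on the shaker, next to the end wall
- shaker: low fixed orbital shaker, housing 260 (own x) by 300 (own y) by 60 mm high; origin at the centre of its underside, on the bench. At yaw 0 own x points away from the robot, own y to its left. On top lies a platform, its floor 66 mm above the origin, with a trough along own y centred on x = +50 mm. The ledge on the robot's side (x below -10 mm) is 60 mm high and holds the lock slot
- trough_end (a point): foot of the fixed end wall of the trough: on the platform floor (66 mm above the bench), on the trough's centre line, in the wall's inner face (shaker x = 50, y = 128 mm). The wall is 92 mm high. Beside the trough run two rails, 12 mm high, 70 mm apart inside. The row of cassettes stands from this wall towards the shaker's -y
- stop (a joint): sliding end stop facing the end wall, in m: 0 = drawn fully back (hard limit), growing to 0.040 towards the wall (shaker's +y). Its upright plate (62 mm wide, 10 thick, top 95 mm above the platform floor) has its face at shaker y = 36 mm + this value; at 0 the gap from plate to wall is 92 mm. About 3 N of friction; stays where it is left
- post_top (a point): centre of the top of the stop's black grip post, 18 x 18 mm, square to the shaker, on the trough's centre line behind the plate (away from the wall), its centre 56 mm behind the plate's face, top 100 mm above the platform floor (166 mm above the bench); free all round above a foot 13 mm high. Moves with the stop
- lock (a joint): slide switch that locks the stop, in m: 0 = open, 0.015 = locked (end of travel); it moves along the shaker's +y, about 1.5 N of friction, stays where it is left
- lock_nub (a point): centre of the top of the lock switch's nub, 22 mm (shaker x) by 10 mm (shaker y), sunk flush in its slot in the front ledge; the slot floor is 5.5 mm below this point. It moves with the switch: its centre is at shaker y = -16 mm when open, -1 mm when locked
- lock_slot (a point): centre of the floor of the lock slot (shaker x = -95, y = -27 mm, 54 mm above the bench). The slot is 28 mm wide (shaker x), 66 mm long (shaker y = -60 to +6 mm), 6 mm deep. With the switch open, 39 mm of empty slot lies behind the nub (towards -y) for a fingertip
- rack: fixed steel drip rack, base 70 (own x) by 164 (own y) by 10 mm; origin at the centre of its underside. Upright plates 8 mm thick, tops 105 mm above the bench, at own y = -74, 0, +74 mm bound two bays. A cassette stands in a bay on the base, thickness along own x, broad faces open, narrow edges covered by the plates (3 mm free each side). Lips 5 mm high at its foot
- mat: fixed black rubber mat on the bench, 160 x 160 mm, 3 mm thick, empty; origin at the centre of its underside
- blank: plain aluminium block in the other bay of the rack, same footprint as a cassette (26 x 60 mm) but only 70 mm tall. Leave it there; origin at the centre of its underside
- bottle: glass bottle with a screw cap, 66 mm across, 150 mm tall, standing on the bench beyond the mat; origin at the centre of its underside
- flask: conical flask with a foil cap, 84 mm across, 136 mm tall, beyond the mat; origin at the centre of its underside
- beaker: small glass beaker, 64 mm across, 85 mm tall, beyond the rack; origin at the centre of its underside
- tip_box: closed box of pipette tips, 87 x 122 x 63 mm, left of the shaker; origin at the centre of its underside
- jar: small capped glass jar, 56 mm across, 75 mm tall, just beyond the mat; origin at the centre of its underside
- timer: grey bench timer, a flat block 60 x 75 x 22 mm, beyond the rack on the right; origin at the centre of its underside
Not all that is in view belongs to the job. Leave any purple look-alike of the outer_cassette alone.

How it is judged:
By the outcome, as a careful person would: the job done as asked, in the order asked, and still so for the second after the job is handed in, with the robot touching nothing.
It also fails if it takes over 72 s, if anything falls off the work surface, if the arm or the gripper's body presses on something with over 40 N, if the wrist force passes 120 N, or if a joint passes its speed limit or range.

## Working session

There is one attempt and no reset: what is moved stays moved. The work goes in short steps, Python scripts to look and compute and a shell command to move; the robot and the scene stay as the last step left them, time stands still between calls to the robot, and variables do not carry over. Pictures are saved under pics/ and viewed, at most 10 in all, crops included, and the job is handed in when it is done.

```bash
mkdir -p pics
cat > h.py <<'E'
import numpy as np, cv2
from bench import robot, viewer
def snap(n,f):
    c=viewer.calibration(n); im=viewer.snapshot(n); cv2.imwrite('pics/'+f,im[:,:,::-1]); return im,c
def ray(c,u,v):
    R=np.array(c['R']);t=np.array(c['t']); d=R.T@np.array([(u-c['cx'])/c['fx'],(v-c['cy'])/c['fy'],1]); return -R.T@t,d
def onz(c,u,v,z):
    o,d=ray(c,u,v); return o+d*(z-o[2])/d[2]
def proj(c,X):
    p=np.array(c['R'])@np.array(X)+np.array(c['t']); return np.array([c['fx']*p[0]/p[2]+c['cx'],c['fy']*p[1]/p[2]+c['cy']])
E
python3 - <<'E'
from h import *
for n in('top','scene'):
    im,c=snap(n,n+'0.png'); o,d=ray(c,c['cx'],c['cy']); print(n,c['fx'],o,d)
o=robot.get_obs();print({k:np.round(v,3).tolist() for k,v in o.items()}, robot.tcp_to_grasp)
E
```

```text
top 480.0882625531871 [0.27032741 0.04619527 1.37295202] [ 0.18457427 -0.00137273 -0.98281761]
scene 400.40030372135664 [ 1.13036619 -0.046415    0.99207645] [-0.58415819  0.08361627 -0.8073212 ]
{'time': 0.1, 'joint_positions': [-1.415, 0.088, 1.372, 0.0, 1.684, -0.103], 'qvel': [-0.002, -0.004, -0.005, 0.001, 0.0, 0.001], 'joint_torque': [0.003, -34.125, -30.33, 0.072, 0.03, -0.0], 'tool_pos': [0.141, -0.531, 0.204], 'ee_rot': [-3.14, -0.0, 0.259], 'wrist_force': [0.221, -0.048, 0.39], 'wrist_torque': [0.017, -0.04, -0.002], 'finger_force': 0.0, 'width': 0.094} 0.0188
```

View pics/top0.png

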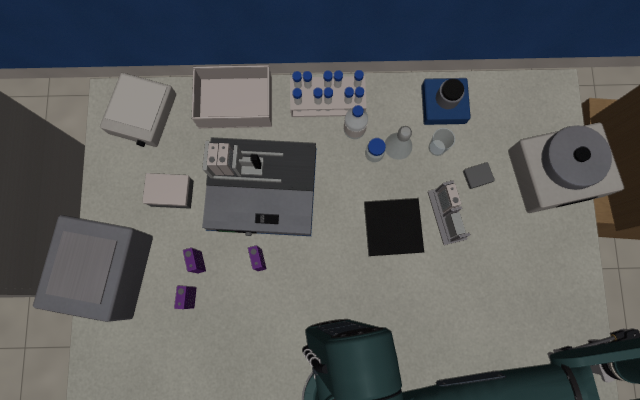

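View pics/scene0.png

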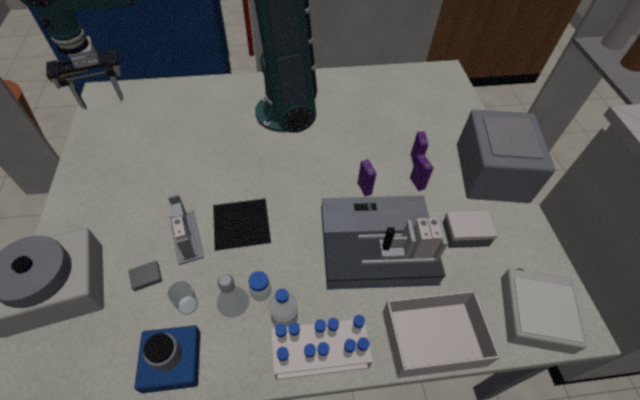

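Candidates for the cassette: the rack white block at top (452,195), the two white cassettes on the shaker at (212,160) and (222,160), and the purple look-alikes at (193,260), (185,297), (257,258). The blank is in the other bay. The description means the white one in the rack, so I'll check it in a close crop.

Run:
```python
import cv2,numpy as np
im=cv2.imread('pics/top0.png')
a=cv2.resize(im[170:250,420:500],(560,560),interpolation=cv2.INTER_CUBIC)  # 7x
b=cv2.resize(im[130:242,198:326],(0,0),fx=5,fy=5,interpolation=cv2.INTER_CUBIC) #5x: 640x560
g=lambda x:np.clip(x*1.4,0,255).astype('uint8')
cv2.imwrite('pics/c1.png',g(a));cv2.imwrite('pics/c2.png',g(b))
```

```text
(no output)
```

View pics/c1.png

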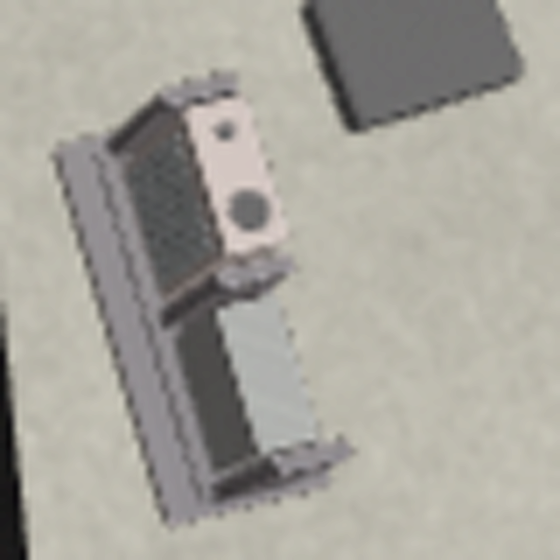

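View pics/c2.png

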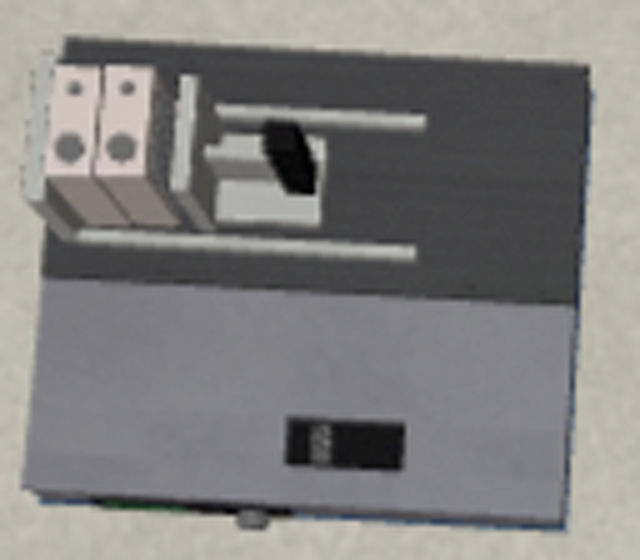

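The rack crop shows the white dotted cassette in the far bay (top about u419–461, v184–206) and the grey-blue blank in the near bay. The shaker crop shows the two cassettes at the left wall, the stop plate near (236,157), the black post's top near (254,155) and the lock slot at about (267,219), with the nub at its left part.

```bash
cat > m.py <<'E'
from h import *
c=viewer.calibration('top')
A=lambda u,v,z:onz(c,420+(u+.5)/7-.5,170+(v+.5)/7-.5,z)
B=lambda u,v,z:onz(c,198+(u+.5)/5-.5,130+(v+.5)/5-.5,z)
r=lambda x:np.round(x,4)
yaw=lambda p,q:np.degrees(np.arctan2(*(q-p)[[1,0]]))
q=[A(*p,.115) for p in((187,108),(240,95),(288,243),(226,250))]
print('cass',r(q),r(np.mean(q,0)),yaw(q[2],q[1]),yaw(q[3],q[0]))
a,b=A(55,148,.01),A(170,525,.01);print('rack base left edge',r(a),r(b),np.linalg.norm(a-b),yaw(b,a))
p=[B(65,38,.066),B(592,65,.066),B(22,487,.06),B(565,527,.06)]
print('plat',r(p),yaw(p[1],p[0]),yaw(p[3],p[2]),np.linalg.norm(p[1]-p[0]),np.linalg.norm(p[3]-p[2]),np.linalg.norm(p[2]-p[0]))
s=[B(288,417,.06),B(405,423,.06),B(403,470,.06),B(286,466,.06)]
print('slot',r(s),r(np.mean(s,0)),yaw(s[1],s[0]))
print('post',r(B(281,127,.166)))
w=[B(56,66,.171),B(98,66,.171),B(153,66,.171),B(48,162,.171),B(100,163,.171),B(150,163,.171)];print('cassettes',r(w))
print('stop plate top',r([B(183,75,.161),B(197,75,.161),B(173,190,.161),B(187,190,.161)]))
im=cv2.imread('pics/top0.png');m=(im[150:270,350:440].max(2)<40).astype('uint8')
n,l,st,ce=cv2.connectedComponentsWithStats(m);k=1+np.argmax(st[1:,4]);
bx=cv2.minAreaRect(np.argwhere(l==k)[:,::-1].astype('float32'));bp=cv2.boxPoints(bx)+[350,150]
print('mat',r(np.array([onz(c,*x,.003) for x in bp])),r(np.mean([onz(c,*x,.003) for x in bp],0)))
E
python3 m.py
```

```text
cass [[ 0.5616 -0.2918  0.115 ]
 [ 0.5663 -0.3125  0.115 ]
 [ 0.508  -0.3267  0.115 ]
 [ 0.5058 -0.3029  0.115 ]] [ 0.5354 -0.3085  0.115 ] 13.65020180842778 11.20436841977571
rack base left edge [ 0.57   -0.2641  0.01  ] [ 0.4122 -0.3013  0.01  ] 0.16210557763997177 13.238354883051564
plat [[0.7267 0.3566 0.066 ]
 [0.7043 0.0565 0.066 ]
 [0.4695 0.376  0.06  ]
 [0.441  0.0763 0.06  ]] 85.7195233870002 84.56955938691901 0.300889812646371 0.3010539620461623 0.2580356305428642
slot [[0.5057 0.2292 0.06  ]
 [0.501  0.1642 0.06  ]
 [0.4746 0.1654 0.06  ]
 [0.4782 0.2301 0.06  ]] [0.4899 0.1972 0.06  ] 85.82694257714175
post [0.6407 0.2188 0.166 ]
cassettes [[0.6748 0.336  0.171 ]
 [0.6744 0.314  0.171 ]
 [0.6737 0.2853 0.171 ]
 [0.6229 0.339  0.171 ]
 [0.6217 0.312  0.171 ]
 [0.6212 0.286  0.171 ]]
stop plate top [[0.6718 0.2714 0.161 ]
 [0.6717 0.264  0.161 ]
 [0.6092 0.2758 0.161 ]
 [0.6091 0.2684 0.161 ]]
mat [[ 0.542  -0.0799  0.003 ]
 [ 0.5526 -0.239   0.003 ]
 [ 0.3942 -0.2431  0.003 ]
 [ 0.3841 -0.0874  0.003 ]] [ 0.4682 -0.1624  0.003 ]
```

```bash
python3 -m handwheel '[[0.3,0,-0.32,0,0,0],[1,-0.3,-0.32,0,0,0],[1,-0.3,-0.32,0,0,0],[1,-0.3,-0.32,0,0,0],[1,-0.3,-0.32,0,0,0],[1,-0.3,-0.32,0,0,0],[1,-0.3,-0.32,0,0,0]]' -1
python3 -m handwheel '[[1,-0.3,-0.32,0,0,0],[1,-0.3,-0.32,0,0,0],[1,-0.3,-0.32,0,0,0],[1,-0.3,-0.32,0,0,0],[1,-0.3,-0.32,0,0,0],[1,-0.3,-0.32,0,0,0],[1,-0.3,-0.32,0,0,0],[1,-0.3,-0.32,0,0,0]]'
python3 - <<'E'
from h import *
im,c=snap('wrist','w1.png');o,d=ray(c,c['cx'],c['cy']);print(c['fx'],o,d)
for z in(.115,):
  print(proj(c,[.5354,-.3085,z]))
np.save('w1.npy',c,allow_pickle=True)
E
```

```text
time: 0.68
tool_pos: [0.322, -0.4202, 0.2704]
ee_rot: [3.141, -0.002, 0.265]
wrist_force: [-0.6, 0.3, 0.0]
width: 0.0942
finger_force: 0.0
time: 1.35
tool_pos: [0.496, -0.3141, 0.3324]
ee_rot: [-3.141, 0.002, 0.258]
wrist_force: [0.0, -0.1, -0.7]
width: 0.0939
finger_force: 0.0
343.3506225775535 [ 0.56199818 -0.29554672  0.51187581] [-0.23310412 -0.06064132 -0.97055917]
[329.87514598 139.1095385 ]
```

View pics/w1.png

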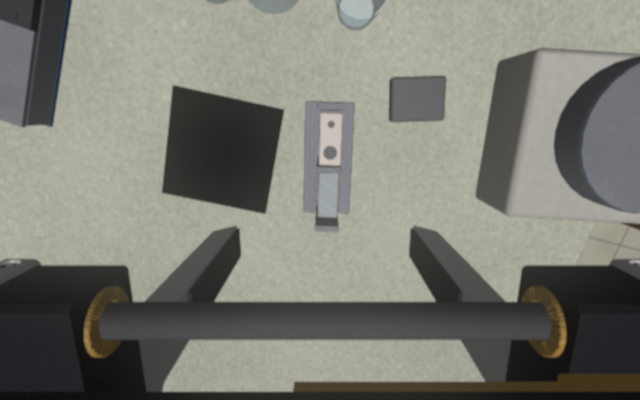

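The wrist view shows the cassette top at u320–342, v112–166, close to the predicted (330,139). It sits upright in the image, so the current yaw is nearly right. The blank is at (327,195). Next I'll measure the cassette by mask, then go to the shaker.

```bash
python3 - <<'E'
from h import *
c=np.load('w1.npy',allow_pickle=True).item()
im=cv2.imread('pics/w1.png').astype(int)[95:185,300:360]
m=((im[:,:,2]-im[:,:,1]>12)&(im[:,:,2]>120)).astype('uint8')
m=cv2.morphologyEx(m,cv2.MORPH_CLOSE,np.ones((9,9)))
n,l,st,ce=cv2.connectedComponentsWithStats(m);k=1+np.argmax(st[1:,4]);print(st[k])
bp=cv2.boxPoints(cv2.minAreaRect(np.argwhere(l==k)[:,::-1].astype('float32')))+[300,95]
P=np.array([onz(c,*x,.115) for x in bp]);print(np.round(P,4),P.mean(0),np.linalg.norm(np.diff(P,axis=0),axis=1))
for i in range(2):
  d=P[i+1]-P[i];print(np.degrees(np.arctan2(d[1],d[0])))
E
python3 -m handwheel '[[0.2,-1,0,0,0,0],[0.2,-1,0,0,0,0],[0.2,-1,0,0,0,0],[0.2,-1,0,0,0,0],[0.2,-1,0,0,0,0],[0.2,-1,0,0,0,0]]' 
python3 -m handwheel '[[0.2,-1,0,0,0,0.63],[0.2,-1,0,0,0,0.63],[0.2,-1,0,0,0,0.63],[0.2,-1,0,0,0,0.63],[0.2,-1,0,0,0,0.63],[0.2,-1,0,0,0,0.63]]' 
python3 -m handwheel '[[0.1,-0.4,0,0,0,0],[0.1,-0.4,0,0,0,0],[0.1,-0.4,0,0,0,0],[0.1,-0.4,0,0,0,0]]'
python3 - <<'E'
from h import *
im,c=snap('wrist','w2.png')
np.save('w2.npy',c,allow_pickle=True)
for p in([.638,.216,.166],[.49,.2,.06]):print(proj(c,p))
E
```

```text
time: 1.9
tool_pos: [0.4823, -0.106, 0.3341]
ee_rot: [-3.14, -0.001, 0.263]
wrist_force: [-0.1, 0.3, 1.3]
width: 0.094
finger_force: 0.0
time: 2.4
tool_pos: [0.4705, 0.0966, 0.3329]
ee_rot: [-3.14, 0.001, -0.067]
wrist_force: [-0.2, -0.1, -0.0]
width: 0.0944
finger_force: 0.0
time: 2.73
tool_pos: [0.4977, 0.1712, 0.3318]
ee_rot: [3.139, 0.003, -0.071]
wrist_force: [0.3, 0.1, -0.3]
width: 0.0937
finger_force: 0.0
[266.17191031  36.5455691 ]
[303.69397689 173.11474997]Traceback (most recent call last):
  File "<stdin>", line 6, in <module>
    return _wrapfunc(a, 'argmax', axis=axis, out=out, **kwds)
    return bound(*args, **kwds)
ValueError: attempt to get argmax of an empty sequence
```

View pics/w2.png

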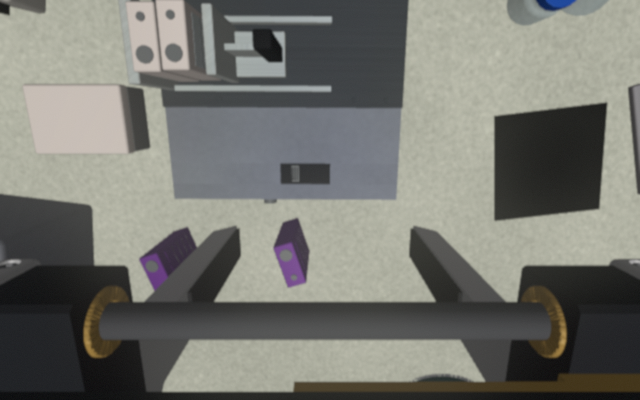

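The wrist view shows the post top near (262,36), rails at v≈19 and v≈88, the slot at u280–330, v163–184 with its nub at u≈295, and the cassettes at u130–190.

Run:
```python
from h import *
r=lambda x:np.round(x,4)
c=np.load('w2.npy',allow_pickle=True).item()
g=cv2.imread('pics/w2.png').astype(int)
def box(m,x0,y0,z):
    n,l,st,ce=cv2.connectedComponentsWithStats(m.astype('uint8'));k=1+np.argmax(st[1:,4])
    b=cv2.boxPoints(cv2.minAreaRect(np.argwhere(l==k)[:,::-1].astype('float32')))+[x0,y0]
    P=np.array([onz(c,*x,z) for x in b]);return st[k],b,P
s,b,P=box(g[150:195,260:350].max(2)<62,260,150,.06);print('slot',s,r(P),r(P.mean(0)),np.linalg.norm(np.diff(P,axis=0),axis=1))
i=g[20:70,245:295].max(2);s,b,P=box(i<30,245,20,.166);print('post blob',s,b)
for v in range(26,64,3):print(v,g[v,244:292:2].max(1))
for u in (300,320):
  col=g[5:110,u].sum(1);print(u,[ (k+5) for k in np.where(col>330)[0]])
im=cv2.imread('pics/w1.png').astype(int);print(im[140,314:348].tolist())
```

```text
slot [ 40  15  29  18 494] [[0.5012 0.2039 0.06  ]
 [0.4985 0.167  0.06  ]
 [0.4757 0.1686 0.06  ]
 [0.4784 0.206  0.06  ]] [0.4884 0.1864 0.06  ] [0.03701857 0.02289679 0.03746953]
post blob [ 11  11  25  30 300] [[255.04878044  48.43902397]
 [269.39024544  30.51219559]
 [289.75610352  46.80488014]
 [275.41463661  64.73170853]]
26 [66 67 67 67 66 66 68 66 66 68 66 66 66 67 67 68 68 66 67 67 65 66 68 68]
29 [67 67 66 65 58 42 41 42 41 39 40 40 41 48 65 69 68 68 68 69 69 68 67 68]
32 [152 151 148 148  94  32  32  32  32  34  31  32  31  28  76 141 149 148
 148 154 113  67  68  67]
35 [170 171 171 171 115  37  30  33  32  31  32  34  34  25  30 112 170 174
 173 172 139  73  67  68]
38 [167 167 167 167 115  36  32  33  32  33  32  34  32  30  22  32 110 168
 171 171 139  72  68  68]
41 [168 169 169 168 122  39  35  34  33  36  36  33  36  31  22  22  32 112
 169 173 143  73  69  69]
44 [170 167 169 172 133  43  33  34  33  35  32  35  37  29  21  22  20  33
 113 167 145  75  69  69]
47 [171 167 171 176 156  61  32  31  34  34  33  32  34  29  24  22  23  21
  38 135 145  70  66  67]
50 
[... 818 characters left out ...]
t64(21), np.int64(22), np.int64(86), np.int64(87), np.int64(88), np.int64(89), np.int64(90), np.int64(91), np.int64(109)]
[[137, 131, 132], [137, 131, 132], [137, 132, 131], [136, 131, 131], [136, 133, 134], [144, 146, 150], [166, 172, 178], [182, 189, 198], [187, 195, 204], [187, 194, 203], [186, 194, 203], [188, 196, 204], [187, 195, 204], [187, 195, 203], [187, 194, 203], [187, 195, 204], [187, 195, 204], [186, 194, 203], [186, 194, 203], [186, 193, 203], [187, 195, 204], [186, 194, 203], [186, 194, 202], [187, 194, 203], [186, 194, 203], [184, 192, 201], [172, 180, 188], [152, 156, 162], [140, 138, 140], [137, 132, 131], [137, 132, 131], [137, 132, 132], [136, 130, 131], [136, 131, 131]]
```

Run:
```python
from h import *
r=lambda x:np.round(x,4)
c=np.load('w2.npy',allow_pickle=True).item()
g=cv2.imread('pics/w2.png').astype(int)
print(g[173,274:336].max(1));print(g[156:192,315].max(1))
print('post',r(onz(c,262,38.5,.166)),'slot',r(onz(c,305,173.5,.06)))
print('ledge edge',r(onz(c,175,198,.06)),r(onz(c,396,198,.06)),'plat',r(onz(c,403,106.5,.066)),r(onz(c,164,106.5,.066)))
c=np.load('w1.npy',allow_pickle=True).item()
g=cv2.imread('pics/w1.png')[100:180,310:350].max(2)
m=(g>160).astype('uint8');m=cv2.morphologyEx(m,cv2.MORPH_CLOSE,np.ones((9,9)));
n,l,st,ce=cv2.connectedComponentsWithStats(m)
for k in range(1,n):
  if st[k,4]>100:
    b=cv2.boxPoints(cv2.minAreaRect(np.argwhere(l==k)[:,::-1].astype('float32')))+[310,100]
    P=np.array([onz(c,*x,.115) for x in b]);d=np.diff(P,axis=0);print('cass',st[k],r(P.mean(0)),np.linalg.norm(d,axis=1),np.degrees(np.arctan2(d[:,1],d[:,0])))
```

```text
[133 133 134 134 133 126 102  72  58  54  54  55  56  55  55  54  62  72
  83  92  94  95  97  97  97  80  60  56  55  56  56  56  56  57  55  56
  56  58  55  59  57  56  57  57  57  56  56  56  55  56  58  56  57  56
  59  84 116 130 131 133 133 134]
[127 127 128 129 129 128 118  96  69  53  56  56  56  55  55  55  57  56
  56  57  56  58  57  58  58  57  61  79 106 125 131 132 133 132 131 132]
post [0.6366 0.22   0.166 ] slot [0.4894 0.1983 0.06  ]
ledge edge [0.4686 0.3766 0.06  ] [0.447  0.0783 0.06  ] plat [0.5662 0.0681 0.066 ] [0.5877 0.3667 0.066 ]
cass [   9   13   24   52 1012] [ 0.5356 -0.3089  0.115 ] [0.0579929  0.02473684 0.05801896] [  12.84729869  -76.86961861 -166.26662991]
```

```bash
python3 -m handwheel '[[0.3,-0.29,0,0,0,0],[0.68,-0.29,0.2,0,0,0],[0.68,-0.29,0.3,0,0,0],[0.68,-0.29,0.3,0,0,0],[0.68,-0.29,0.3,0,0,0],[0.68,-0.29,0.3,0,0,0],[0.68,-0.29,0.3,0,0,0]]' 0.15
python3 -c "
from h import *
im,c=snap('wrist','w3.png');g=im.astype(int).max(2);print(proj(c,[.6366,.22,.166]))"
```

```text
time: 3.37
tool_pos: [0.6371, 0.2179, 0.2739]
ee_rot: [3.141, 0.0, -0.074]
wrist_force: [-0.0, 0.4, 0.5]
width: 0.0509
finger_force: 0.0
[323.17771452 195.57663215]
```

View pics/w3.png

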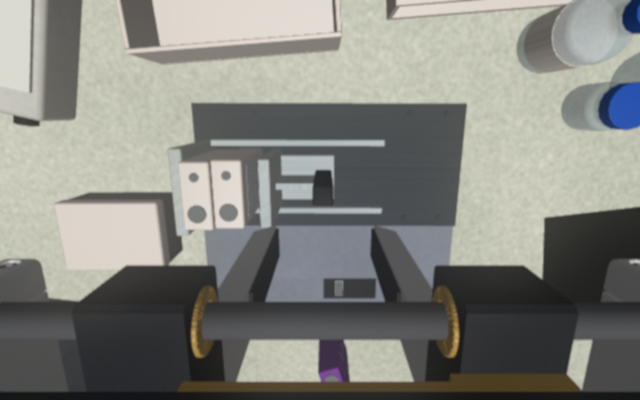

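The post top is at (323,195), where predicted, with the fingers clear on each side. I'll descend and grip.

```bash
python3 -m handwheel '[[0,-0.01,0.2,0,0,0],[0,-0.01,0.4,0,0,0],[0,-0.01,0.6,0,0,0],[0,-0.01,0.69,0,0,0],[0,-0.01,0.69,0,0,0]]'
python3 -m handwheel '[[0,0,0,0,0,0],[0,0,0,0,0,0],[0,0,0,0,0,0],[0,0,0,0,0,0],[0,0,0,0,0,0]]' 1
python3 -m handwheel '[[0,0.03,0,0,0,0],[0,0.06,0,0,0,0],[0,0.09,0,0,0,0],[0,0.11,0,0,0,0],[0,0.12,0,0,0,0],[0,0.12,0,0,0,0]]'
python3 -m handwheel '[[0,0.01,0,0,0,0],[0,0.01,0,0,0,0]]'
```

```text
time: 3.83
tool_pos: [0.6338, 0.221, 0.1327]
ee_rot: [3.139, 0.006, -0.071]
wrist_force: [-0.2, -0.8, -0.5]
width: 0.04
finger_force: 0.0
time: 4.25
tool_pos: [0.6391, 0.2217, 0.1402]
ee_rot: [-3.141, -0.007, -0.072]
wrist_force: [-0.9, -3.1, 7.2]
width: 0.0177
finger_force: 30.0
time: 4.75
tool_pos: [0.6374, 0.1995, 0.1402]
ee_rot: [-3.138, -0.007, -0.071]
wrist_force: [0.2, 0.9, 6.6]
width: 0.0182
finger_force: 30.0
time: 4.92
tool_pos: [0.6372, 0.1978, 0.1402]
ee_rot: [-3.138, -0.007, -0.071]
wrist_force: [-1.0, 1.8, 6.4]
width: 0.0176
finger_force: 30.0
```

```bash
for i in 1 2 3; do python3 -m handwheel '[[0,0.01,0,0,0,0],[0,0.01,0,0,0,0],[0,0.01,0,0,0,0]]' | egrep 'pos|force'; done
```

```text
tool_pos: [0.6371, 0.1959, 0.1402]
wrist_force: [-0.4, 3.2, 6.3]
finger_force: 30.0
tool_pos: [0.6369, 0.194, 0.1402]
wrist_force: [-0.7, 2.5, 7.0]
finger_force: 30.0
tool_pos: [0.6369, 0.1934, 0.1402]
wrist_force: [0.3, 6.0, 5.4]
finger_force: 30.1
```

```bash
for i in 1 2; do python3 -m handwheel '[[0,0.01,0,0,0,0],[0,0.01,0,0,0,0],[0,0.01,0,0,0,0]]' | egrep 'pos|force'; done
```

```text
tool_pos: [0.6369, 0.1934, 0.1401]
wrist_force: [0.7, 9.3, 5.1]
finger_force: 30.1
tool_pos: [0.6369, 0.1934, 0.1401]
wrist_force: [2.2, 13.4, 3.8]
finger_force: 30.1
```

```bash
python3 -m handwheel '[[0,-0.01,0,0,0,0],[0,-0.01,0,0,0,0],[0,-0.01,0,0,0,0],[0,-0.01,-0.2,0,0,0],[0,-0.01,-0.5,0,0,0],[0,-0.01,-0.95,0,0,0],[0,-0.01,-0.95,0,0,0],[0,-0.01,-0.95,0,0,0]]' 0.15
python3 -m handwheel '[[-0.11,0.84,0,0,0,0],[-0.11,0.84,0,0,0,0],[-0.11,0.84,0,0,0,0],[-0.11,0.84,0,0,0,0],[-0.11,0.84,0,0,0,0]]' -1
python3 -m handwheel '[[-0.11,0.84,0,0,0,0],[-0.11,0.84,0,0,0,0],[-0.11,0.84,0,0,0,0],[-0.11,0.84,0,0,0,0],[-0.11,0.84,0,0,0,0]]'
python3 -m handwheel '[[-0.11,0.82,0.1,0,0,-0.577],[-0.11,0.82,0.1,0,0,-0.577],[-0.11,0.82,0.1,0,0,-0.577],[-0.11,0.82,0.1,0,0,-0.577],[-0.11,0.82,0.1,0,0,-0.577],[-0.11,0.82,0.1,0,0,-0.577],[-0.11,0.82,0.1,0,0,-0.577]]'
```

```text
time: 6.83
tool_pos: [0.6353, 0.1878, 0.3315]
ee_rot: [-3.14, -0.007, -0.072]
wrist_force: [1.0, -0.5, 1.6]
width: 0.0402
finger_force: 0.0
time: 7.25
tool_pos: [0.5997, 0.0153, 0.3262]
ee_rot: [3.138, -0.0, -0.08]
wrist_force: [1.1, 0.7, 0.5]
width: 0.0696
finger_force: 0.0
time: 7.67
tool_pos: [0.5653, -0.1504, 0.3251]
ee_rot: [3.138, 0.001, -0.081]
wrist_force: [0.4, -0.0, -0.1]
width: 0.0939
finger_force: 0.0
time: 8.25
tool_pos: [0.5336, -0.3052, 0.3053]
ee_rot: [-3.141, -0.0, 0.23]
wrist_force: [-0.2, 0.2, 0.1]
width: 0.094
finger_force: 0.0
```

```bash
python3 -m handwheel '[[0,0.02,0.2,0,0,0],[0,0.02,0.4,0,0,0],[0,0.02,0.6,0,0,0],[0,0.02,0.72,0,0,0],[0,0.02,0.72,0,0,0],[0,0.02,0.72,0,0,0]]' -0.28
python3 - <<'E'
from h import *
c=viewer.calibration('wrist');im=viewer.snapshot('wrist');g=im.astype(int).max(2)
p=proj(c,[.5355,-.3087,.115]);print(p)
u,v=p.astype(int)
row=g[v-5,u-60:u+60];i=np.where(row>160)[0]+u-60;print(i.min(),i.max(),len(i));
cv2.imwrite('pics/w4.png',im[:,:,::-1])
E
```

```text
time: 8.75
tool_pos: [0.5346, -0.3072, 0.161]
ee_rot: [-3.14, 0.001, 0.234]
wrist_force: [-0.7, 0.7, 0.8]
width: 0.0612
finger_force: 0.0
[328.88281787 215.25211109]
268 387 105
```

View pics/w4.png

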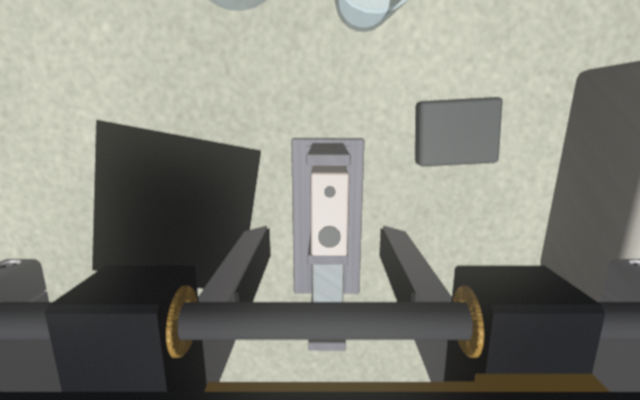

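The cassette top is centred at (329,214), between the fingertips and square to them. I'll descend, grip and lift.

```bash
python3 -m handwheel '[[0,0.01,0.15,0,0,0],[0,0.01,0.3,0,0,0],[0,0.01,0.45,0,0,0],[0,0.01,0.5,0,0,0],[0,0.01,0.5,0,0,0]]'
python3 -m handwheel '[[0,0,0,0,0,0],[0,0,0,0,0,0],[0,0,0,0,0,0],[0,0,0,0,0,0],[0,0,0,0,0,0]]' 1
python3 -m handwheel '[[0,0,-0.05,0,0,0],[0,0,-0.1,0,0,0],[0,0,-0.2,0,0,0],[0,0,-0.35,0,0,0],[0,0,-0.5,0,0,0],[0,0,-0.7,0,0,0],[0,0,-0.7,0,0,0],[0,0,-0.7,0,0,0]]'
```

```text
time: 9.22
tool_pos: [0.5347, -0.3107, 0.0609]
ee_rot: [-3.14, 0.001, 0.232]
wrist_force: [-0.8, 0.2, 0.4]
width: 0.0605
finger_force: 0.0
time: 9.63
tool_pos: [0.5356, -0.3119, 0.0631]
ee_rot: [3.14, -0.002, 0.231]
wrist_force: [-0.3, -0.1, 0.3]
width: 0.0301
finger_force: 0.0
time: 10.3
tool_pos: [0.5364, -0.3125, 0.2065]
ee_rot: [3.135, -0.006, 0.231]
wrist_force: [-0.6, 0.5, -1.8]
width: 0.0259
finger_force: 30.0
```

```bash
python3 -m handwheel '[[-0.02,-0.1,0,0,0,0.1],[-0.06,-0.28,0,0,0,0.25],[-0.1,-0.46,0,0,0,0.4],[-0.14,-0.62,0,0,0,0.5],[-0.16,-0.75,0,0,0,0.58],[-0.16,-0.81,0,0,0,0.58],[-0.16,-0.81,0,0,0,0.58],[-0.16,-0.81,0,0,0,0.58]]'
python3 -m handwheel '[[0,0,0.1,0,0,0],[0,0,0.2,0,0,0],[0,0,0.35,0,0,0],[0,0,0.5,0,0,0],[0,0,0.6,0,0,0],[0,0,0.63,0,0,0],[0,0,0.63,0,0,0]]'
python3 - <<'E'
from h import *
im,c=snap('scene','s2.png');o=robot.get_obs();p=o['tool_pos']
q=proj(c,[p[0],p[1],0.02]);print(p,q);u,v=q.astype(int)
cv2.imwrite('pics/s2c.png',cv2.resize(im[v-60:v+40,u-60:u+60,::-1],None,fx=5,fy=5,interpolation=cv2.INTER_CUBIC))
E
```

```text
time: 10.97
tool_pos: [0.4666, -0.1612, 0.2007]
ee_rot: [3.141, 0.001, -0.071]
wrist_force: [0.1, 0.2, -1.3]
width: 0.0257
finger_force: 30.0
time: 11.55
tool_pos: [0.4654, -0.1616, 0.0727]
ee_rot: [-3.14, 0.005, -0.074]
wrist_force: [-0.3, -0.2, -0.9]
width: 0.0257
finger_force: 30.0
[ 0.46664252 -0.16198095  0.0748327 ] [240.11212085 218.16967832]
```

View pics/s2c.png

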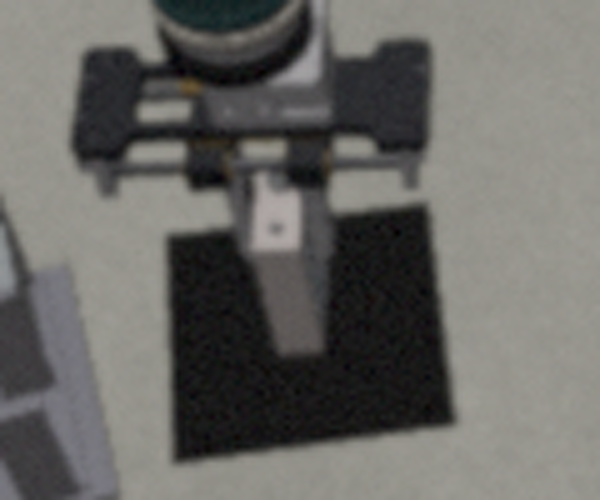

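The cassette hangs upright over the middle of the mat, its lower edge at crop (300,355). I'll lower it in small steps and watch the force.

```bash
python3 -m handwheel '[[0,0,0.03,0,0,0],[0,0,0.05,0,0,0],[0,0,0.05,0,0,0]]' | egrep 'pos|wrist'; for i in 1 2 3; do python3 -m handwheel '[[0,0,0.01,0,0,0],[0,0,0.015,0,0,0],[0,0,0.015,0,0,0]]' | egrep 'pos|wrist'; done
```

```text
tool_pos: [0.467, -0.1614, 0.0658]
wrist_force: [0.6, -0.4, -1.6]
tool_pos: [0.4667, -0.161, 0.0627]
wrist_force: [-0.2, 0.8, -0.9]
tool_pos: [0.4665, -0.161, 0.0593]
wrist_force: [-0.6, -1.1, -1.0]
tool_pos: [0.4668, -0.1611, 0.0592]
wrist_force: [-2.8, 2.1, 11.0]
```

```bash
python3 -m handwheel '[[0,0,-0.01,0,0,0],[0,0,-0.01,0,0,0],[0,0,-0.01,0,0,0],[0,0,-0.01,0,0,0],[0,0,-0.2,0,0,0],[0,0,-0.4,0,0,0],[0,0,-0.6,0,0,0],[0,0,-0.8,0,0,0],[0,0,-0.8,0,0,0],[0,0,-0.8,0,0,0]]' 0
python3 - <<'E'
from h import *
im,c=snap('wrist','w5.png');g=im.astype(int).max(2)
p=proj(c,[.4666,-.1612,.108]);print(robot.get_obs()['tool_pos'],p);u,v=p.astype(int)
x0,y0=max(u-45,0),max(v-60,0)
m=(g[y0:v+60,x0:u+45]>140).astype('uint8');m=cv2.morphologyEx(m,cv2.MORPH_CLOSE,np.ones((9,9)))
n,l,st,ce=cv2.connectedComponentsWithStats(m);k=l[v-y0,u-x0];print(st[k])
b=cv2.boxPoints(cv2.minAreaRect(np.argwhere(l==k)[:,::-1].astype('float32')))+[x0,y0]
P=np.array([onz(c,*x,.108) for x in b]);d=np.diff(P,axis=0);print(P.mean(0),np.linalg.norm(d,axis=1),np.degrees(np.arctan2(d[:,1],d[:,0])))
E
python3 -m handwheel '[[0,0,0,0,0,-1],[0,0,0,0,0,-1],[0,0,0,0,0,-1],[0,0,0,0,0,-1],[0,0,0,0,0,-1]]' -1
python3 -m handwheel '[[0,0,0,0,0,-1],[0,0,0,0,0,-1],[0,0,0,0,0,-1],[0,0,0,0,0,-1],[0,0,0,0,0,-1]]'
python3 -m handwheel '[[0,0,0,0,0,-1],[0,0,0,0,0,-1],[0,0,0,0,0,-1],[0,0,0,0,0,-1],[0,0,0,0,0,-1],[0,0,0,0,0,-1]]'
```

```text
time: 13.43
tool_pos: [0.4681, -0.1618, 0.2196]
ee_rot: [3.139, -0.006, -0.073]
wrist_force: [0.2, -0.2, -0.5]
width: 0.0469
finger_force: 0.0
[ 0.46692401 -0.16123176  0.216865  ] [324.73826114 196.41518659]
[  30   25   30   66 1787]
[ 0.46862569 -0.16026862  0.108     ] [0.02468843 0.05803387 0.02582896] [-94.22376206 176.31515975  85.74935064]
time: 13.9
tool_pos: [0.4654, -0.1605, 0.2134]
ee_rot: [-3.137, 0.003, 0.454]
wrist_force: [-0.3, -0.1, -0.3]
width: 0.0768
finger_force: 0.0
time: 14.32
tool_pos: [0.4658, -0.1607, 0.2144]
ee_rot: [-3.138, 0.001, 0.975]
wrist_force: [0.5, -0.5, 0.4]
width: 0.0941
finger_force: 0.0
time: 14.82
tool_pos: [0.4662, -0.1609, 0.2154]
ee_rot: [-3.14, -0.001, 1.494]
wrist_force: [0.4, -0.1, 0.5]
width: 0.094
finger_force: 0.0
```

```bash
python3 -m handwheel '[[0,-0.01,0.2,0,0,0],[0,-0.01,0.4,0,0,0],[0,-0.01,0.6,0,0,0],[0,-0.01,0.77,0,0,0],[0,-0.01,0.77,0,0,0],[0,-0.01,0.77,0,0,0]]'
python3 -m handwheel '[[0,0,0,0,0,0],[0,0,0,0,0,0],[0,0,0,0,0,0],[0,0,0,0,0,0],[0,0,0,0,0,0],[0,0,0,0,0,0]]' 1
python3 -m handwheel '[[0,0,-0.1,0,0,0],[0,0,-0.25,0,0,0],[0,0,-0.45,0,0,0],[0,0,-0.65,0,0,0],[0,0,-0.85,0,0,0],[0,0,-1,0,0,0],[0,0,-1,0,0,0],[0,0,-1,0,0,0]]'
```

```text
time: 15.32
tool_pos: [0.4629, -0.1601, 0.0606]
ee_rot: [-3.137, -0.002, 1.495]
wrist_force: [-0.0, 0.1, 1.4]
width: 0.0939
finger_force: 0.0
time: 15.82
tool_pos: [0.466, -0.1614, 0.064]
ee_rot: [3.138, 0.001, 1.498]
wrist_force: [1.3, -1.3, 2.7]
width: 0.0595
finger_force: 30.0
time: 16.48
tool_pos: [0.4653, -0.1613, 0.2644]
ee_rot: [3.138, 0.002, 1.498]
wrist_force: [0.6, -0.7, -2.0]
width: 0.0598
finger_force: 30.0
```

```bash
python3 -m handwheel '[[0.1,0.03,-0.05,0,0,0],[0.25,0.08,-0.1,0,0,0],[0.42,0.14,-0.1,0,0,0],[0.58,0.19,-0.1,0,0,0],[0.735,0.243,-0.1,0,0,0]]' | grep pos
python3 -m handwheel '[[0.16,0.05,0,0,0,0],[0.32,0.1,0,0,0,0],[0.48,0.15,0,0,0,0],[0.64,0.2,0,0,0,0],[0.735,0.243,0,0,0,0]]' | grep pos
python3 -m handwheel '[[0.16,0.05,0,0,0,0],[0.32,0.1,0,0,0,0],[0.48,0.15,0,0,0,0],[0.62,0.2,0,0,0,0],[0.7,0.23,0,0,0,0],[0.735,0.243,0,0,0,0],[0.735,0.243,0,0,0,0],[0.735,0.243,0,0,0,0]]'
python3 - <<'E'
from h import *
im,c=snap('wrist','w6.png');np.save('w6.npy',c,allow_pickle=True)
yh=np.array([.0732,.9973]);
for y,z in((128,.158),(102,.171),(76,.171),(50,.171),(36,.161)):
  print(y,proj(c,[*(np.array([.6384,.2133])+yh*y/1000),z]))
E
```

```text
tool_pos: [0.523, -0.0162, 0.2793]
tool_pos: [0.5821, 0.1284, 0.2783]
time: 17.98
tool_pos: [0.6415, 0.2677, 0.2802]
ee_rot: [-3.138, 0.002, 1.498]
wrist_force: [-0.6, 0.3, -0.9]
width: 0.0596
finger_force: 30.0
128 [327.54715088 108.81434154]
102 [327.57174091 140.93708356]
76 [327.52032254 171.85505161]
50 [327.4710663  201.47293134]
36 [327.39449516 213.66562766]
```

View pics/w6.png

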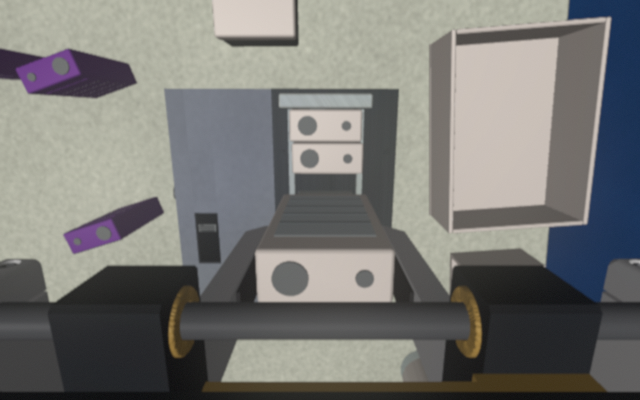

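The last view shows the end wall at v≈108, the inner/outer joint at v≈142 and the outer cassette's near face at v≈174 (shaker y about 74 mm). The held cassette is square in front of the row. The free gap is about 38 mm, and the cassette is centred in it at 54.5 mm, so I'll lower it.

```bash
python3 -m handwheel '[[0,0.005,0.1,0,0,0],[0,0.005,0.2,0,0,0],[0,0.005,0.3,0,0,0],[0,0.005,0.4,0,0,0],[0,0.005,0.5,0,0,0],[0,0.005,0.6,0,0,0],[0,0.005,0.68,0,0,0],[0,0.005,0.68,0,0,0],[0,0.005,0.68,0,0,0]]' | egrep 'pos|wrist|rot'; for i in 1 2 3; do python3 -m handwheel '[[0,0,0.01,0,0,0],[0,0,0.02,0,0,0],[0,0,0.02,0,0,0]]' | egrep 'pos|wrist'; done
```

```text
tool_pos: [0.6422, 0.2666, 0.1458]
ee_rot: [-3.139, 0.001, 1.497]
wrist_force: [0.2, -0.9, -1.5]
tool_pos: [0.6436, 0.2682, 0.144]
wrist_force: [-0.1, -0.2, -1.4]
tool_pos: [0.6429, 0.2683, 0.1381]
wrist_force: [-1.2, 0.6, -2.1]
tool_pos: [0.6428, 0.2682, 0.1337]
wrist_force: [0.2, -0.4, -2.1]
```

```bash
for i in 1 2 3; do python3 -m handwheel '[[0,0,0.01,0,0,0],[0,0,0.013,0,0,0],[0,0,0.013,0,0,0]]' | egrep 'pos|wrist'; done
```

```text
tool_pos: [0.6429, 0.2682, 0.1315]
wrist_force: [0.1, -0.0, -2.0]
tool_pos: [0.6429, 0.2682, 0.1289]
wrist_force: [0.0, 0.5, -1.3]
tool_pos: [0.6432, 0.2683, 0.127]
wrist_force: [-0.1, -0.1, 0.5]
```

```bash
python3 -m handwheel '[[0,0,0.005,0,0,0],[0,0,0.005,0,0,0]]' | egrep 'pos|wrist'
python3 -m handwheel '[[0,0,0,0,0,0],[0,0,0,0,0,0],[0,0,0,0,0,0],[0,0,0,0,0,0],[0,0,-0.15,0,0,0],[0,0,-0.3,0,0,0],[0,0,-0.45,0,0,0],[0,0,-0.6,0,0,0],[0,0,-0.6,0,0,0],[0,0,-0.6,0,0,0]]' -0.6
python3 - <<'E'
from h import *
c=viewer.calibration('wrist');im=viewer.snapshot('wrist');o=robot.get_obs();print(o['tool_pos'])
yh=np.array([.0732,.9973])
cols=[]
for y,z in((128,.158),(102,.171),(76,.171),(68,.171),(42,.171),(36,.161)):
  print(y,proj(c,[*(np.array([.6384,.2133])+yh*y/1000),z]))
u=int(proj(c,[.643,.268,.171])[0]);g=im.astype(int)
print(u,[(v,int(g[v,u-4:u+4].mean())) for v in range(60,330,4)])
E
```

```text
tool_pos: [0.6432, 0.2684, 0.127]
wrist_force: [-1.9, -0.5, 4.1]
time: 21.28
tool_pos: [0.6441, 0.2686, 0.2486]
ee_rot: [3.136, -0.002, 1.498]
wrist_force: [-0.6, -0.1, 0.1]
width: 0.0756
finger_force: 0.0
[0.643227   0.26835889 0.24569323]
128 [323.43140361 110.48526699]
102 [323.50426735 146.35098602]
76 [323.53367524 180.72185618]
68 [323.54244743 190.97447656]
42 [323.57010612 223.30093725]
36 [323.5426102  226.53630218]
324 [(60, 179), (64, 177), (68, 177), (72, 176), (76, 173), (80, 173), (84, 175), (88, 132), (92, 87), (96, 171), (100, 174), (104, 174), (108, 145), (112, 171), (116, 205), (120, 205), (124, 205), (128, 205), (132, 205), (136, 204), (140, 204), (144, 196), (148, 124), (152, 203), (156, 204), (160, 203), (164, 203), (168, 202), (172, 202), (176, 201), (180, 191), (184, 106), (188, 109), (192, 199), (196, 200), (200, 200), (204, 199), (208, 198), (212, 198), (216, 197), (220, 155), (224, 92), (228, 171), (232, 172), (236, 163), (240, 170), (244, 132), (248, 114), (252, 119), (256, 115), (260, 113), (264, 38), (268, 38), (272, 37), (276, 36), (280, 35), (284, 39), (288, 38), (292, 38), (296, 37), (300, 55), (304, 45), (308, 55), (312, 63), (316, 70), (320, 75), (324, 83), (328, 88)]
```

```bash
python3 -m handwheel '[[-0.18,0,0,0,0,0],[-0.375,0,0,0,0,0],[-0.375,0,0.1,0,0,0],[-0.375,0,0.25,0,0,0],[-0.375,0,0.4,0,0,0],[-0.375,0,0.52,0,0,0],[-0.375,0,0.52,0,0,0]]' 0.1
python3 -m handwheel '[[0,0,0,0,0,0],[0,0,0,0,0,0],[0,0,0,0,0,0],[0,0,0,0,0,0],[0,0,0,0,0,0],[0,0,0,0,0,0]]' 1
python3 -m handwheel '[[0.02,0,0,0,0,0],[0.035,0,0,0,0,0],[0.05,0,0,0,0,0],[0.05,0,0,0,0,0]]'
```

```text
time: 21.92
tool_pos: [0.6324, 0.1921, 0.1309]
ee_rot: [-3.124, 0.005, 1.498]
wrist_force: [-0.5, -0.5, 0.2]
width: 0.0424
finger_force: 0.0
time: 22.42
tool_pos: [0.6358, 0.194, 0.1439]
ee_rot: [-3.139, -0.0, 1.499]
wrist_force: [-7.2, -0.2, 2.9]
width: 0.0181
finger_force: 30.0
time: 22.75
tool_pos: [0.6366, 0.2033, 0.1439]
ee_rot: [-3.139, 0.001, 1.498]
wrist_force: [-7.5, -2.2, 3.5]
width: 0.0178
finger_force: 30.0
```

```bash
for i in 1 2 3 4 5 6; do python3 -m handwheel '[[0.005,0,0,0,0,0],[0.005,0,0,0,0,0]]' | egrep 'pos|wrist'; done
```

```text
tool_pos: [0.6366, 0.2038, 0.1439]
wrist_force: [-7.1, -3.8, 2.4]
tool_pos: [0.6367, 0.2047, 0.1439]
wrist_force: [-7.6, -2.7, 3.7]
tool_pos: [0.6367, 0.2056, 0.1439]
wrist_force: [-7.8, -2.4, 4.1]
tool_pos: [0.6368, 0.2062, 0.1439]
wrist_force: [-7.8, -3.3, 4.5]
tool_pos: [0.6368, 0.2069, 0.144]
wrist_force: [-8.3, -3.6, 3.3]
tool_pos: [0.6369, 0.2075, 0.144]
wrist_force: [-7.3, -5.8, 4.3]
```

```bash
for i in 1 2 3 4; do python3 -m handwheel '[[0.005,0,0,0,0,0],[0.005,0,0,0,0,0]]' | egrep 'pos|wrist'; done
```

```text
tool_pos: [0.6369, 0.208, 0.144]
wrist_force: [-8.1, -7.1, 3.9]
tool_pos: [0.6369, 0.208, 0.1439]
wrist_force: [-8.4, -7.4, 4.8]
tool_pos: [0.6369, 0.2081, 0.1439]
wrist_force: [-9.5, -10.6, 5.1]
tool_pos: [0.6369, 0.2082, 0.1439]
wrist_force: [-8.9, -12.8, 5.4]
```

```bash
python3 -m handwheel '[[0,0,0,0,0,0],[0,0,0,0,0,0],[0,0,0,0,0,0],[0,0,-0.15,0,0,0],[0,0,-0.3,0,0,0],[0,0,-0.5,0,0,0],[0,0,-0.5,0,0,0]]' 0.2
python3 -m handwheel '[[-0.185,-0.73,0,0,0,1],[-0.185,-0.73,0,0,0,1],[-0.185,-0.73,0,0,0,1],[-0.185,-0.73,0,0,0,1],[-0.185,-0.73,0,0,0,1],[-0.185,-0.73,0,0,0,1]]' 1
python3 -m handwheel '[[0,0,0,0,0,1],[0,0,0,0,0,1],[0,0,0,0,0,1],[0,0,0,0,0,1],[0,0,0,0,0,1]]' |grep pos
python3 -m handwheel '[[0,0,0,0,0,1],[0,0,0,0,0,1],[0,0,0,0,0,1],[0,0,0,0,0,1],[0,0,0,0,0,1],[0,0,0,0,0,1]]'
python3 - <<'E'
from h import *
c=viewer.calibration('wrist');im=viewer.snapshot('wrist');print(robot.get_obs()['tool_pos'])
cv2.imwrite('pics/w8.png',im[:,:,::-1])
p=proj(c,[.4895,.1985,.06]);print(p);u,v=p.astype(int);g=im.astype(int).max(2)
print('row',u-50,g[v,u-50:u+50:2].tolist());print('col',v-40,g[v-40:v+40:2,u+15].tolist())
E
```

```text
time: 25.0
tool_pos: [0.6422, 0.2148, 0.2528]
ee_rot: [3.125, -0.006, 1.499]
wrist_force: [0.5, -0.1, 1.8]
width: 0.0376
finger_force: 0.0
time: 25.5
tool_pos: [0.4905, 0.1876, 0.2432]
ee_rot: [3.139, -0.003, 0.976]
wrist_force: [0.8, -0.2, -0.3]
width: 0.0015
finger_force: 0.0
tool_pos: [0.4923, 0.1875, 0.2416]
time: 26.42
tool_pos: [0.4916, 0.1873, 0.2415]
ee_rot: [-3.142, -0.0, -0.069]
wrist_force: [-0.8, -0.1, -0.3]
width: 0.0007
finger_force: 0.0
[0.4914085  0.18729328 0.24158494]
[315.18067905 181.68813825]
row 265 [134, 134, 135, 137, 137, 137, 138, 139, 139, 134, 83, 57, 58, 57, 57, 56, 62, 88, 100, 97, 100, 90, 57, 57, 57, 57, 56, 58, 58, 58, 57, 57, 57, 59, 57, 58, 58, 59, 57, 57, 72, 127, 137, 138, 139, 139, 139, 138, 137, 138]
col 141 [134, 134, 134, 132, 132, 135, 134, 133, 133, 133, 134, 135, 135, 134, 100, 58, 57, 57, 58, 58, 56, 58, 59, 59, 60, 60, 67, 114, 135, 135, 136, 137, 135, 135, 137, 136, 152, 183, 184, 181]
```

```bash
python3 -m handwheel '[[-0.014,0.015,0.15,0,0,0],[-0.014,0.015,0.3,0,0,0],[-0.014,0.015,0.5,0,0,0],[-0.014,0.015,0.7,0,0,0],[-0.014,0.015,0.86,0,0,0],[-0.014,0.015,0.86,0,0,0],[-0.014,0.015,0.86,0,0,0]]' | egrep 'pos|wrist|rot'
for i in 1 2; do python3 -m handwheel '[[0,0,0.015,0,0,0],[0,0,0.02,0,0,0],[0,0,0.02,0,0,0]]' | egrep 'pos|wrist'; done
```

```text
tool_pos: [0.4867, 0.184, 0.0683]
ee_rot: [3.14, 0.004, -0.071]
wrist_force: [0.8, 0.4, 0.7]
tool_pos: [0.4894, 0.1848, 0.0682]
wrist_force: [0.4, -0.5, 0.5]
tool_pos: [0.4878, 0.1844, 0.0619]
wrist_force: [0.3, 0.6, 0.2]
```

```bash
for i in 1 2 ; do python3 -m handwheel '[[0,0,0.01,0,0,0],[0,0,0.01,0,0,0],[0,0,0.01,0,0,0]]' | egrep 'pos|wrist'; done;  python3 -m handwheel '[[0,0,0.005,0,0,0],[0,0,0.005,0,0,0],[0,0,0.005,0,0,0]]' | egrep 'pos|wrist'
```

```text
tool_pos: [0.4876, 0.1843, 0.0594]
wrist_force: [0.4, -0.8, 0.6]
tool_pos: [0.4876, 0.1843, 0.0574]
wrist_force: [0.2, 0.1, 0.1]
tool_pos: [0.4877, 0.1843, 0.0566]
wrist_force: [-0.8, -0.2, 0.4]
```

```bash
python3 -m handwheel '[[0,0,0.004,0,0,0],[0,-0.02,0.004,0,0,0],[0,-0.04,0.004,0,0,0],[0,-0.06,0.004,0,0,0],[0,-0.08,0.004,0,0,0],[0,-0.09,0.004,0,0,0],[0,-0.09,0.004,0,0,0]]' | egrep 'pos|wrist'; for i in 1 2 3; do python3 -m handwheel '[[0,-0.005,0,0,0,0],[0,-0.01,0,0,0,0],[0,-0.01,0,0,0,0]]' | egrep 'pos|wrist'; done
```

```text
tool_pos: [0.4891, 0.2027, 0.0559]
wrist_force: [0.5, -1.1, 1.1]
tool_pos: [0.4892, 0.2042, 0.0558]
wrist_force: [0.5, -1.4, 1.1]
tool_pos: [0.4893, 0.2063, 0.0558]
wrist_force: [0.1, -1.2, 0.5]
tool_pos: [0.4895, 0.2084, 0.0559]
wrist_force: [-0.3, -1.8, 1.4]
```

```bash
for i in 1 2 3 4; do python3 -m handwheel '[[0,-0.005,0,0,0,0],[0,-0.01,0,0,0,0],[0,-0.01,0,0,0,0]]' | egrep 'pos|wrist'; done
```

```text
tool_pos: [0.4897, 0.2105, 0.0559]
wrist_force: [0.3, -1.4, 1.0]
tool_pos: [0.4898, 0.2122, 0.0559]
wrist_force: [0.7, -2.3, -0.3]
tool_pos: [0.4898, 0.2124, 0.0558]
wrist_force: [-1.1, -6.4, 0.9]
tool_pos: [0.4898, 0.2126, 0.0557]
wrist_force: [-1.0, -10.7, 3.0]
```

```bash
python3 -m handwheel '[[0,0.04,0,0,0,0],[0,0.04,0,0,0,0],[0,0.04,-0.2,0,0,0],[0,0.04,-0.4,0,0,0],[0,0.04,-0.6,0,0,0],[0,0.04,-0.8,0,0,0],[0,0.04,-0.95,0,0,0],[0,0.04,-0.95,0,0,0]]'|egrep 'time|pos'
python3 -m handwheel '[[-0.6,0.3,-0.3,0,0,0],[-0.6,0.3,-0.3,0,0,0],[-0.6,0.3,-0.3,0,0,0],[-0.6,0.3,-0.3,0,0,0],[-0.6,0.3,-0.3,0,0,0],[-0.6,0.3,-0.3,0,0,0]]'
python3 - <<'E'
from h import *
c=viewer.calibration('wrist');im=viewer.snapshot('wrist')
p=proj(c,[.4895,.1985,.06]);u,v=p.astype(int);g=im.astype(int).max(2)
r=g[v,u-50:u+50];print(u-50,r[::2].tolist())
c=viewer.calibration('top');im=viewer.snapshot('top');cv2.imwrite('pics/t9.png',im[:,:,::-1]);g=im.astype(int)
yh=np.array([.0732,.9973]);X0=np.array([.6384,.2133])
f=lambda y,z:proj(c,[*(X0+yh*y/1000),z])
for y,z in((128,.158),(102,.171),(76,.171),(50,.171),(40,.161)):print(y,f(y,z))
ys=np.arange(135,30,-1.5);print([(float(y),int(g[tuple(np.round(f(y,.171)[::-1]).astype(int))].mean())) for y in ys])
ro=proj(c,[.5355,-.3087,.01]);print(ro)
E
```

```text
time: 31.3
tool_pos: [0.4924, 0.2103, 0.2548]
time: 31.8
tool_pos: [0.3655, 0.1577, 0.3063]
ee_rot: [-3.139, -0.003, -0.072]
wrist_force: [0.2, -0.1, -1.6]
width: 0.0004
finger_force: 0.0
233 [120, 117, 117, 118, 118, 120, 121, 121, 122, 123, 121, 92, 59, 74, 79, 82, 81, 43, 37, 40, 38, 39, 37, 38, 39, 39, 38, 40, 36, 40, 37, 37, 37, 38, 39, 39, 38, 37, 37, 71, 120, 121, 122, 122, 124, 123, 123, 122, 121, 121]
128 [207.83939339 154.25235267]
102 [216.60530052 153.28493225]
76 [226.55105273 153.78466094]
50 [236.50183009 154.28464213]
40 [240.97424447 155.59578982]
[(135.0, 132), (133.5, 131), (132.0, 131), (130.5, 131), (129.0, 131), (127.5, 137), (126.0, 137), (124.5, 147), (123.0, 148), (121.5, 148), (120.0, 148), (118.5, 148), (117.0, 149), (115.5, 149), (114.0, 149), (112.5, 148), (111.0, 148), (109.5, 149), (108.0, 149), (106.5, 149), (105.0, 149), (103.5, 147), (102.0, 115), (100.5, 115), (99.0, 144), (97.5, 144), (96.0, 148), (94.5, 148), (93.0, 148), (91.5, 149), (90.0, 148), (88.5, 149), (87.0, 149), (85.5, 149), (84.0, 149), (82.5, 149), (81.0, 149), (79.5, 149), (78.0, 141), (76.5, 141), (75.0, 149), (73.5, 149), (72.0, 149), (70.5, 148), (69.0, 148), (67.5, 148), (66.0, 148), (64.5, 148), (63.0, 149), (61.5, 149), (60.0, 148), (58.5, 148), (57.0, 149), (55.5, 149), (54.0, 149), (52.5, 140), (51.0, 140), (49.5, 83), (48.0, 83), (46.5, 133), (45.0, 133), (43.5, 135), (42.0, 136), (40.5, 136), (39.0, 88), (37.5, 83), (36.0, 59), (34.5, 59), (33.0, 57), (31.5, 57)]
[443.55301815 202.03798301]
```

```bash
python3 -c "
from bench import robot; print(robot.close_job())"
```

```text
the job is handed in; nothing more can be done
None
```

The job is done and handed in at about 32 s: stop drawn back, cassette stood on the mat, regripped and loaded into the row, stop pushed snug and lock slid home; the stop and lock were each pushed until they stalled, and the last camera check agreed.

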